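Lock the specimen case with its hasp and drop pin

TASK

Lock the stainless specimen case on the bench: first swing its hasp over so that it hangs shut over the staple on the front of the case, then take the tapered locking pin (the one with the tall plain straight grip) out of the white rack and put it upright down through the staple's eye until its collar rests on the staple. Let go of it and leave it there.

Things in the scene. Friction and masses are not known exactly. Their poses are not given: they have to be found in the camera images.
- hasp (a joint): Hasp angle, rad: 0 shut (hanging in front of the case, staple through its window), 1.57 straight out forwards, 3.14 upright, 3.54 start, leaning back over the lid on its stop. Steel strap 64 wide, 85 long, 4 mm thick; window 46 wide, 35 to 69 mm from the hinge. Hinge nearly frictionless: pushed forwards from behind past upright (under 2 N) it falls shut in about 1 s and stays.
- hasp_end (a point): Centre of the hasp's solid end bar (64 mm along the hinge, 16 along the strap), 77 mm from the hinge line; where to push with the fingertips. At the start 30 mm behind, 71 above the hinge line; it rises 6 mm to upright. Hinge line: 118 mm above the table, 2 below the lid top of the case (130 deep, 180 wide, 120 mm high, fixed, lid shut). A 9 mm high handle lies on the lid 111 mm behind the hinge.
- eye (a point): Centre of the staple's eye at the staple's top face, 78 mm above the table. Staple: flat level plate 40 wide, 6 thick, 50 mm out of the case's front; eye: 26 mm square hole straight down, open below. Axes: x out of the front (away from the robot, within 0.35 rad of world x), y along the front and hinge, z up. Front face at x -29 mm, hinge line at x -23, z +40 mm, shut hasp at x -25 to -21.
- pin_grip (a point): Centre of the locking pin's plain grip (20 mm across, 50 tall). Below it a collar 37 across, 6 thick; shaft 40 long, 20 tapering to a 10 mm tip; 96 mm in all, 0.15 kg. This point is 30 above the collar's underside, 26 below the top; z up, x along the rack's row at the start. It stands in a white rack 60 mm high, holes 70 mm apart; the other two steel rods there have a ball or a low wide knob.
There are look-alikes about, which are no part of the job. What is shaped like the part that bears pin_grip but green or purple is not meant.

How it is judged (in metres and radians):
On the way, in this order (a step that is already met when the one before it is completed fails the run):
1. the hasp hangs shut over the staple (value of joint hasp below 0.15 rad and horizontal distance between pin_grip and eye above 0.04 m), for 0.2 s.
2. the pin stands down through the eye (horizontal distance between pin_grip and eye below 0.012 m and z of pin_grip in the frame of eye below 0.035 m and value of joint hasp below 0.15 rad), for 0.2 s.
At the end, for the whole second after the job is handed in: The hasp is shut (within 0.15 rad of hanging straight down) and the locking pin stands upright (within 0.18 rad) through the staple's eye with its collar down on the staple: the centre of its grip within 12 mm of the eye's axis and 20 to 35 mm above the staple's top face, released (all of step 2 and z of pin_grip in the frame of eye above 0.02 m and angle between pin_grip's own z axis and vertical below 0.18 rad); the robot touches nothing.
It also fails if it takes over 64 s, if anything falls off the work surface, if the arm or the gripper's body presses on something with over 40 N, if the wrist force passes 120 N, or if a joint passes its speed limit or range.

ROBOT

A 6-joint arm with a two-finger parallel gripper is mounted at the origin on the work surface. World frame = base frame: x ahead of the robot, y to its left, z up, the work surface at z = 0. Lengths are in mm, angles in rad, forces in N, time in s.
With the tool pointing down it reaches from about 375 to 925 mm from the base axis. Payload 5.7 kg.
Tool frame: the origin (TCP) lies on the centre line of the jaws, within the pads' length; the fingertips stand 17 mm ahead of it and the grasp point (between the pads) lies 2 mm behind it (env.tip_reach is the z of the fingertips in the tool frame, in mm); z points along the fingers, y is the direction in which the jaws open and shut (so a half turn about z gives the same grasp; the last joint's range is limited). The gripper opens to 88 mm and grips with 3 to 60 N. Pads are 20 mm wide; open, the fingers measure 115 mm over their backs; the gripper's body (75 mm by 178 mm) begins 61 mm behind the grasp point.
Start: joints at [-1.259, 0.359, 1.51, -0, 1.272, -0.115], TCP at [248.358, -546.153, 239.623] pointing down, gripper open.
Joint ranges: [-2.97, 2.97], [-1.01, 2.36], [0.21, 2.38], [-0.96, 4.11], [0.2, 2.71], [-2.98, 2.98]. Speed limits (rad/s): [2.39, 2.39, 3.14, 3.14, 3.14, 3.14].

INTERFACE

Orientations are given as a 3x3 rotation matrix whose columns are the frame's x, y, z axes.
In Python, from rig import status, imaging, ticket, env gives the robot as it stands.
- The arm moves only by the shell command python3 -m jog 'ROWS' [FORCE]. ROWS is JSON, a list of rows, each an object of numbers: "x", "y", "z": the shift along the tool's x, y, z in mm; "ax", "ay", "az": the turn, a rotation vector about the tool's x, y, z in degrees; "hand": the gripper command: -1 is fully open, 1 is shut, values between are in proportion. A call has 1 to 20 rows; each row is the pose to reach, as a shift and turn from the pose measured when the call began, along the tool's axes at that moment; what a row does not reach only later rows make up. A row lasts 1/12 s, in which the tool goes at most 41.7 mm and 7.16 degrees, less where a joint would pass 70% of its speed; a pose out of reach is approached as far as the arm can. A call with a gripper value outside its range is refused whole. The fingers move at their own pace and stop on an object; FORCE is the grip in N (left out, the last holds). Time passes only in rows, so rows that repeat a pose let the fingers close. It gives the time, the measured TCP pose, the force and the opening at its end, in the units of the state.
- status.read_state(): the state, without advancing time (a new reading comes with each control period).
- imaging.grab_frame(name): name is "scene" or "top" or "wrist"; returns (picture, depth): 420x560x3 uint8, red, green, blue; 420x560 float32, mm along the optical axis (not along the pixel's ray), 0 where there is no reading.
- imaging.calibration(name): a dict with "fx", "fy", "cx", "cy" (pixels), "k1" (the pictures are not rectified: a ray, as slopes to the right and down, at radius r is drawn at 1 + k1 r^2 times it, then the intrinsics apply), "origin" and "attitude" of the camera in the world. Camera axes: x right, y down, z forward; pixel columns grow to the right and rows downward; lengths in mm; the calibration is good to about 2 mm. A picture is of the moment at which its call begins: read the wrist's pose just before it. calibration takes no time and is no camera call; for the wrist camera it gives the pose at the moment of the call.
- ticket.sign_off(): hands the job in, once; it reports no verdict.
The state is a dict: "t": time; "joints": joint angles; "dq": joint speeds; "joint_torque": joint torques, N m; "eef_pos": TCP position; "ee_rot": TCP orientation; "contact_force": force on the tool from outside, world axes, zero at the start; "wrist_torque": the same for the moment, N m; "width": finger opening in mm.
Only numpy, scipy, OpenCV 4.12 (cv2) and the standard library are available. Lean on these libraries where they do the work, as an engineer would, in place of code of your own. Each camera call takes 0.05 s, during which the arm holds its last target.

## Working session

There is one attempt and no reset: what is moved stays moved. The work goes in short steps, Python scripts to look and compute and a shell command to move; the robot and the scene stay as the last step left them, time stands still between calls to the robot, and variables do not carry over. Pictures are saved under pics/ and viewed, and the job is handed in when it is done.

```bash
mkdir -p pics; ls
python3 - <<'E'
from rig import status, imaging, ticket, env
import cv2,numpy as np
for n in ("scene","top","wrist"):
    p,d=imaging.grab_frame(n); c=imaging.calibration(n)
    cv2.imwrite(f"pics/{n}0.png",p[:,:,::-1]); np.savez(f"pics/{n}0.npz",p=p,d=d,**{k:np.array(v) for k,v in c.items()})
    print(n,{k:np.round(v,3).tolist() for k,v in c.items()})
print(status.read_state())
E
```

```text
pics
scene {'fx': 533.215, 'fy': 533.215, 'cx': 279.941, 'cy': 206.314, 'k1': 0.073, 'origin': [963.666, 689.349, 827.418], 'attitude': [[-0.84, 0.367, -0.4], [0.543, 0.562, -0.624], [-0.005, -0.741, -0.671]]}
top {'fx': 443.012, 'fy': 443.012, 'cx': 275.229, 'cy': 208.601, 'k1': -0.136, 'origin': [465.624, -5.168, 978.812], 'attitude': [[-0.013, -0.997, 0.074], [-1.0, 0.014, 0.015], [-0.016, -0.074, -0.997]]}
wrist {'fx': 303.666, 'fy': 303.666, 'cx': 283.007, 'cy': 213.791, 'k1': 0.022, 'origin': [323.919, -511.632, 385.63], 'attitude': [[0.415, -0.869, -0.27], [-0.91, -0.397, -0.121], [-0.002, 0.296, -0.955]]}
{'t': 0.15, 'joints': array([-1.25911694e+00,  3.59333869e-01,  1.51118687e+00,  2.12595611e-05,
        1.27251416e+00, -1.15075475e-01]), 'dq': array([-0.00087214, -0.00155963, -0.00469409, -0.00078165, -0.00123679,
        0.00095146]), 'joint_torque': array([ 3.04773775e-04, -5.15757143e+01, -2.71008235e+01,  6.74960506e-02,
        3.05618509e-02, -8.78008655e-05]), 'eef_pos': array([ 248.20496883, -545.68697768,  239.00491678]), 'ee_rot': array([[ 9.10316395e-01,  4.13912892e-01, -4.22933414e-04],
       [ 4.13913067e-01, -9.10315369e-01,  1.37898855e-03],
       [ 1.85778353e-04, -1.43037355e-03, -9.99998960e-01]]), 'contact_force': array([-1.01021977, -0.18458871, -0.56328877]), 'wrist_torque': array([0.00110323, 0.04670638, 0.00995485]), 'width': 87.89756841989524}
```

View pics/scene0.png

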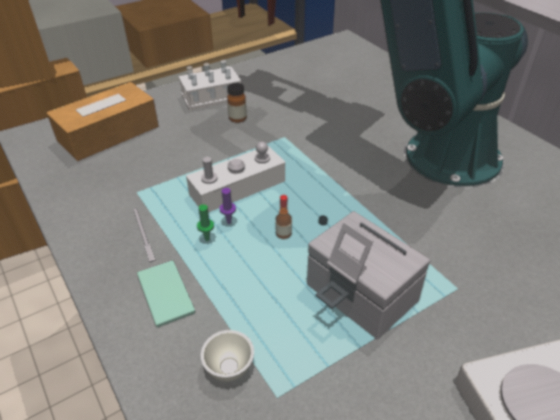

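View pics/top0.png

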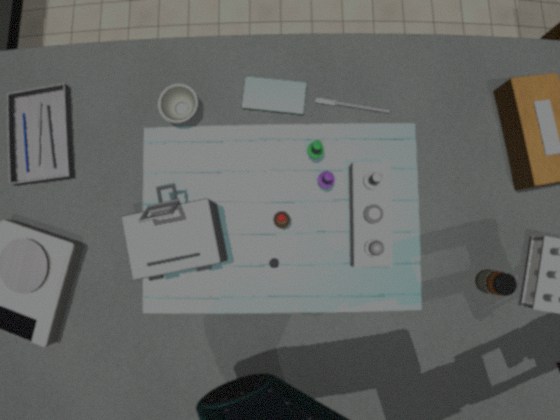

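Scene: rack with three rods. The tall plain grip is at scene (208,168), the low knob at (236,165), the ball at (262,150). Look-alikes are green (205,220), purple (228,205) and the small far rack (210,85). The case is at (365,270), its hasp at (350,250) and its staple at (330,303). I'll crop close to check the choice.

```bash
cat > h.py <<'E'
import numpy as np,cv2
def load(f): return dict(np.load(f))
def ray(c,u,v):
    K=np.array([[c['fx'],0,c['cx']],[0,c['fy'],c['cy']],[0,0,1]],float)
    q=cv2.undistortPoints(np.array([[[u,v]]],float),K,np.array([float(c['k1']),0,0,0,0]))[0,0]
    return c['attitude']@np.array([q[0],q[1],1.])
def atz(c,u,v,z):
    r=ray(c,u,v); return c['origin']+r*(z-c['origin'][2])/r[2]
def dep(c,u,v,w=1):
    u0,v0=int(round(u)),int(round(v)); D=c['d'][v0-w:v0+w+1,u0-w:u0+w+1]; D=D[D>0]
    return c['origin']+ray(c,u,v)*np.median(D)
def proj(c,P):
    q=c['attitude'].T@(np.asarray(P,float)-c['origin']); x,y=q[0]/q[2],q[1]/q[2]; s=1+c['k1']*(x*x+y*y)
    return np.array([c['fx']*x*s+c['cx'],c['fy']*y*s+c['cy']])
def crop(c,u0,u1,v0,v1,s,out):
    cv2.imwrite(out,cv2.resize(c['p'][v0:v1,u0:u1,::-1],None,fx=s,fy=s,interpolation=cv2.INTER_CUBIC))
E
python3 - <<'E'
from h import *
t=load('pics/top0.npz');s=load('pics/scene0.npz')
crop(t,110,240,170,290,6,'pics/c1.png')
crop(t,335,410,150,280,4.5,'pics/c2.png')
crop(s,180,300,130,250,5,'pics/c3.png')
crop(s,290,440,210,335,4.8,'pics/c4.png')
E
```

```text
(no output)
```

View pics/c1.png

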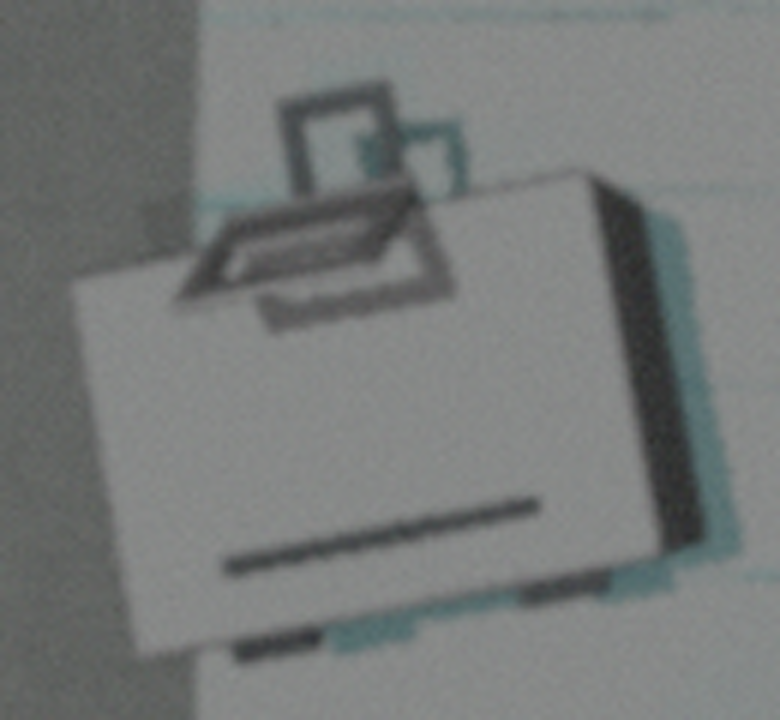

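View pics/c2.png

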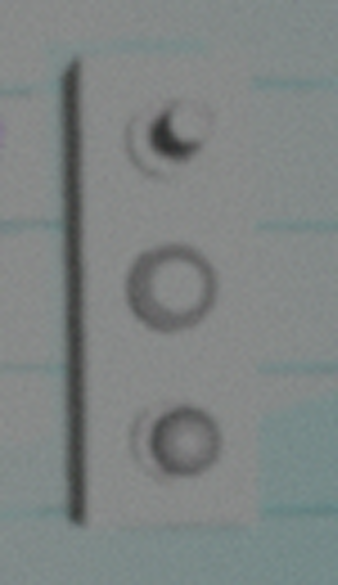

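View pics/c3.png

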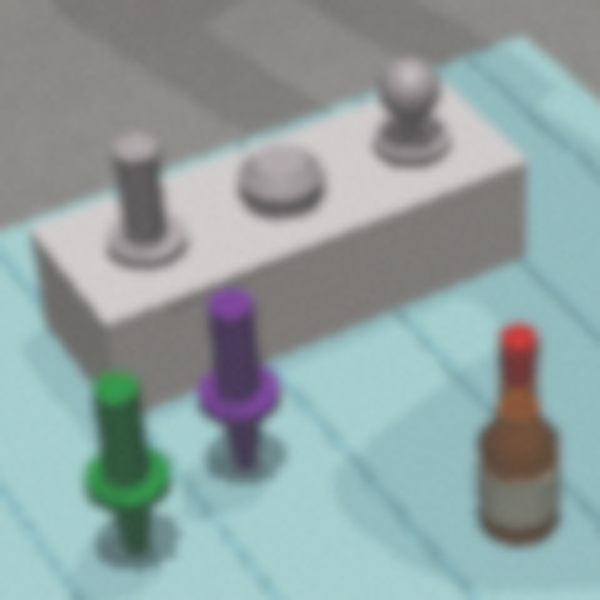

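View pics/c4.png

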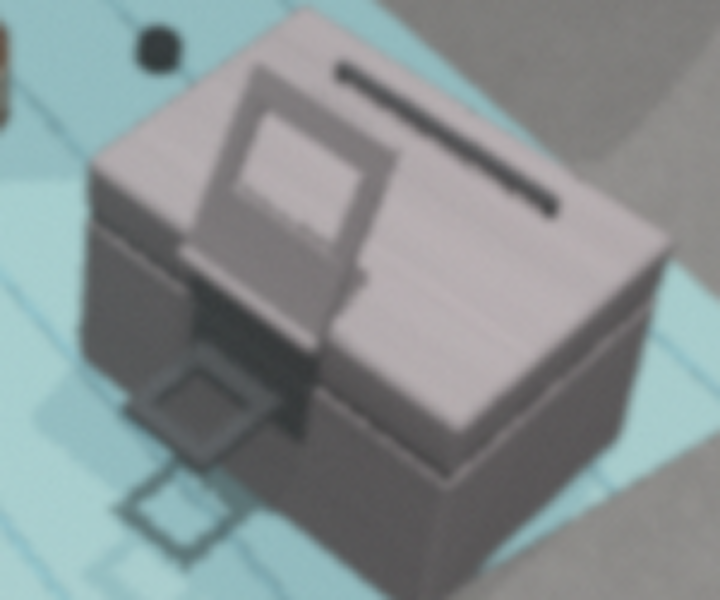

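Pin choice confirmed by the crop: the grey tall cylinder at scene (208,168), top view (377,177). Green and purple are excluded, and the other two rack rods have a knob and a ball. Now I'll measure.

Run:
```python
from h import *
np.set_printoptions(precision=1,suppress=True)
t=load('pics/top0.npz');s=load('pics/scene0.npz')
T=lambda a,b:(a/6+110-.4,b/6+170-.4)
T2=lambda a,b:(a/4.5+335-.4,b/4.5+150-.4)
S3=lambda a,b:(a/5+180-.4,b/5+130-.4)
S4=lambda a,b:(a/4.8+290-.4,b/4.8+210-.4)
print('lid top: FL',atz(t,*T(73,282),120),'FR',atz(t,*T(585,170),120),'BR',atz(t,*T(665,552),120),'BL',atz(t,*T(143,655),120))
print('lid scene FL?',atz(s,*S4(460,430),120),'FR',atz(s,*S4(92,160),120),'BR',atz(s,*S4(305,8),120),'BL',atz(s,*S4(668,245),120))
print('lid depth z',dep(t,*T(400,420)),dep(t,*T(200,400)))
print('staple end top',atz(t,*T(278,100),78),atz(t,*T(388,82),78))
print('staple scene L,B,R',atz(s,*S4(125,408),78),atz(s,*S4(203,468),78),atz(s,*S4(280,405),78),'eye',atz(s,*S4(203,400),78))
print('hasp end top ',atz(t,*T(175,300),118+75),atz(t,*T(420,190),193))
print('hasp scene end corners',atz(s,*S4(260,66),190),atz(s,*S4(398,155),190), dep(s,*S4(325,120)))
print('pin top', atz(t,*T2(190,122),116), dep(t,*T2(190,122)), 'scene',atz(s,*S3(136,147),116))
print('collar scene', atz(s,*S3(147,238),66),'top',atz(t,*T2(165,140),66))
print('rack corners',atz(t,*T2(80,58),60),atz(t,*T2(83,522),60),atz(t,*T2(257,520),60))
print('knob',atz(t,*T2(173,287),75),'ball',atz(s,*S3(409,85),95))
```

```text
lid top: FL [517.9 312.7 120. ] FR [552.3 140.9 120. ] BR [427.9 115.3 120. ] BL [395.1 288.4 120. ]
lid scene FL? [520.6 318.1 120. ] FR [552.5 144.4 120. ] BR [430.6 121.6 120. ] BL [400.2 294.8 120. ]
lid depth z [471.4 202.1 119.9] [478.6 269.3 119.3]
staple end top [582.7 255.6  78. ] [588.2 216.8  78. ]
staple scene L,B,R [590.7 221.9  78. ] [583.  259.2  78. ] [542.1 251.7  78. ] eye [564.4 234.5  78. ]
hasp end top  [507.6 253.7 193. ] [539.7 178.5 193. ]
hasp scene end corners [516. 193. 190.] [503.6 253.8 190. ] [513.6 226.7 189.7]
pin top [ 589.9 -193.4  116. ] [ 589.9 -193.4  115.8] scene [ 590.6 -190.7  116. ]
collar scene [ 591.4 -189.1   66. ] top [ 588.8 -192.3   66. ]
rack corners [ 628.7 -154.8   60. ] [ 413.4 -150.7   60. ] [ 412.6 -231.6   60. ]
knob [ 520.  -192.1   75. ] ball [ 451.1 -189.9   95. ]
```

```bash
cat > d.py <<'E'
import sys,numpy as np
from scipy.spatial.transform import Rotation as R
from rig import status
def go(*P,yaw=0.19):
    s=status.read_state(); E=np.array(s['ee_rot']); p=np.array(s['eef_pos'])
    x=np.array([np.cos(yaw),np.sin(yaw),0]); z=np.array([0,0,-1.]); T=np.c_[x,np.cross(z,x),z]
    print('t',s['t'],'tcp',p.round(1),'F',np.round(s['contact_force'],1),'w',round(s['width'],1),'q',np.round(s['joints'],2))
    for q in P: print(q,'shift',(E.T@(np.array(q,float)-p)).round(1),'dist',np.linalg.norm(np.array(q)-p).round(0),'rot',np.degrees(R.from_matrix(E.T@T).as_rotvec()).round(1))
E
python3 -c "
from d import go
go([470,-190,260],[481,0,250],[481.3,218.3,240],[481.3,218.3,201])"
```

```text
t 0.15 tcp [ 248.2 -545.7  239. ] F [-1.  -0.2 -0.6] w 87.9 q [-1.26  0.36  1.51  0.    1.27 -0.12]
[470, -190, 260] shift [ 349.1 -232.   -20.6] dist 420.0 rot [-0.1 -0.  13.6]
[481, 0, 250] shift [ 437.8 -400.4  -10.3] dist 593.0 rot [-0.1 -0.  13.6]
[481.3, 218.3, 240] shift [ 528.4 -599.    -0. ] dist 799.0 rot [-0.1 -0.  13.6]
[481.3, 218.3, 201] shift [ 528.4 -598.9   39. ] dist 800.0 rot [-0.1 -0.  13.6]
```

```bash
python3 -m jog '[{"x":30,"y":-20,"z":-10,"az":5,"hand":1},{"x":60,"y":-40,"z":-20,"az":10,"hand":1},{"x":90,"y":-60,"z":-20,"az":13.6,"hand":1},{"x":120,"y":-80,"z":-20,"az":13.6,"hand":1},{"x":150,"y":-100,"z":-20,"az":13.6,"hand":1},{"x":180,"y":-120,"z":-20,"az":13.6,"hand":1},{"x":210,"y":-140,"z":-20,"az":13.6,"hand":1},{"x":240,"y":-160,"z":-20,"az":13.6,"hand":1},{"x":270,"y":-180,"z":-20,"az":13.6,"hand":1},{"x":300,"y":-200,"z":-20,"az":13.6,"hand":1},{"x":330,"y":-220,"z":-20,"az":13.6,"hand":1},{"x":349,"y":-232,"z":-20,"az":13.6,"hand":1},{"x":349,"y":-232,"z":-20,"az":13.6,"hand":1}]' 20
python3 -c "
from d import go
go([481,0,250],[481.3,218.3,245],[481.3,218.3,201])"
```

```text
t 0.15 tcp [ 248.2 -545.7  239. ] F [-1.  -0.2 -0.6] w 87.9 q [-1.26  0.36  1.51  0.    1.27 -0.12]
[481, 0, 250] shift [ 437.8 -400.4  -10.3] dist 593.0 rot [-0.1 -0.  13.6]
[481.3, 218.3, 245] shift [ 528.4 -599.    -5. ] dist 799.0 rot [-0.1 -0.  13.6]
[481.3, 218.3, 201] shift [ 528.4 -598.9   39. ] dist 800.0 rot [-0.1 -0.  13.6]$[0]: bad value
```

```bash
python3 -m jog '[{"x":30,"y":-20,"z":-10,"ax":0,"ay":0,"az":5,"hand":1}]' 20; echo; python3 -m jog '[{"x":5,"y":-5,"z":-5,"hand":0.99}]' 20; echo; python3 -m jog '[{"x":5,"y":-5,"z":-5}]'; python3 -m jog --help|head -30
```

```text
t: 0.23
eef_pos: [264.9, -518.4, 247.2]
ee_rot: [[0.944, 0.331, -0.003], [0.331, -0.944, 0.001], [-0.002, -0.001, -1.0]]
contact_force: [0.3, -1.4, 0.8]
width: 84.1

$[0]: bad value
$[0]: bad value
invalid input: not JSON, or not a number
```

All keys are required in every row.

```bash
python3 -c "
from d import go
go([470,-190,260],[481,0,250],[481.3,218.3,245],[481.3,218.3,201])"
```

```text
t 0.2333 tcp [ 264.9 -518.4  247.2] F [ 0.3 -1.4  0.8] w 84.1 q [-1.22  0.33  1.54 -0.    1.28  0.02]
[470, -190, 260] shift [ 302.1 -242.2  -13.1] dist 387.0 rot [-0.1  0.1  8.4]
[481, 0, 250] shift [ 375.3 -417.9   -3.1] dist 562.0 rot [-0.1  0.1  8.4]
[481.3, 218.3, 245] shift [ 447.7 -623.8    2.1] dist 768.0 rot [-0.1  0.1  8.4]
[481.3, 218.3, 201] shift [ 447.8 -623.7   46.1] dist 769.0 rot [-0.1  0.1  8.4]
```

```bash
python3 -m jog '[{"x":30,"y":-24,"z":-10,"ax":0,"ay":0,"az":4,"hand":1},{"x":60,"y":-48,"z":-13,"ax":0,"ay":0,"az":8.4,"hand":1},{"x":90,"y":-72,"z":-13,"ax":0,"ay":0,"az":8.4,"hand":1},{"x":120,"y":-96,"z":-13,"ax":0,"ay":0,"az":8.4,"hand":1},{"x":150,"y":-120,"z":-13,"ax":0,"ay":0,"az":8.4,"hand":1},{"x":180,"y":-144,"z":-13,"ax":0,"ay":0,"az":8.4,"hand":1},{"x":210,"y":-168,"z":-13,"ax":0,"ay":0,"az":8.4,"hand":1},{"x":240,"y":-192,"z":-13,"ax":0,"ay":0,"az":8.4,"hand":1},{"x":270,"y":-216,"z":-13,"ax":0,"ay":0,"az":8.4,"hand":1},{"x":302,"y":-242,"z":-13,"ax":0,"ay":0,"az":8.4,"hand":1},{"x":315,"y":-274,"z":-12,"ax":0,"ay":0,"az":8.4,"hand":1},{"x":330,"y":-310,"z":-8,"ax":0,"ay":0,"az":8.4,"hand":1},{"x":345,"y":-346,"z":-5,"ax":0,"ay":0,"az":8.4,"hand":1},{"x":360,"y":-382,"z":-3,"ax":0,"ay":0,"az":8.4,"hand":1},{"x":375,"y":-418,"z":-3,"ax":0,"ay":0,"az":8.4,"hand":1}]' 20
python3 - <<'E'
from d import go
go([481.3,218.3,245],[481.3,218.3,201])
from rig import imaging
import cv2
import numpy as np
for n in ["wrist"]:
    c=imaging.calibration(n);p,d=imaging.grab_frame(n)
    cv2.imwrite(f"pics/{n}1.png",p[:,:,::-1]); np.savez(f"pics/{n}1.npz",p=p,d=d,**{k:np.array(v) for k,v in c.items()})
E
```

```text
t: 1.48
eef_pos: [479.9, 1.9, 249.4]
ee_rot: [[0.982, 0.189, -0.004], [0.189, -0.982, 0.001], [-0.003, -0.001, -1.0]]
contact_force: [0.5, 0.4, 0.1]
width: 0.8
t 1.4833 tcp [479.9   1.9 249.4] F [0.5 0.4 0.1] w 0.8 q [-0.14  0.18  1.74  0.    1.22  1.24]
[481.3, 218.3, 245] shift [  42.2 -212.2    4.5] dist 216.0 rot [-0.1  0.2  0. ]
[481.3, 218.3, 201] shift [  42.4 -212.2   48.5] dist 222.0 rot [-0.1  0.2  0. ]
```

View pics/wrist1.png

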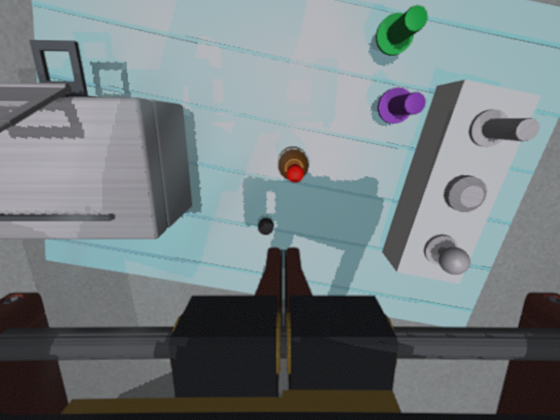

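The wrist view shows the staple at (57,65), case left, and the tall grey pin at (515,128) in the rack; the way to the case is clear. Moving behind the hasp.

```bash
python3 -m jog '[{"x":8,"y":-36,"z":3,"ax":0,"ay":0,"az":0,"hand":1},{"x":15,"y":-72,"z":3,"ax":0,"ay":0,"az":0,"hand":1},{"x":22,"y":-108,"z":3,"ax":0,"ay":0,"az":0,"hand":1},{"x":29,"y":-144,"z":3,"ax":0,"ay":0,"az":0,"hand":1},{"x":36,"y":-180,"z":3,"ax":0,"ay":0,"az":0,"hand":1},{"x":42,"y":-212,"z":3,"ax":0,"ay":0,"az":0,"hand":1},{"x":42,"y":-212,"z":20,"ax":0,"ay":0,"az":0,"hand":1},{"x":42,"y":-212,"z":40,"ax":0,"ay":0,"az":0,"hand":1},{"x":42,"y":-212,"z":48,"ax":0,"ay":0,"az":0,"hand":1},{"x":42,"y":-212,"z":48,"ax":0,"ay":0,"az":0,"hand":1}]' 20
python3 - <<'E'
from d import go
go([481.3,218.3,201])
from rig import imaging
import cv2
import numpy as np
for n in ["scene","wrist"]:
    c=imaging.calibration(n);p,d=imaging.grab_frame(n)
    cv2.imwrite(f"pics/{n}2.png",p[:,:,::-1]); np.savez(f"pics/{n}2.npz",p=p,d=d,**{k:np.array(v) for k,v in c.items()})
E
```

```text
t: 2.37
eef_pos: [478.5, 224.1, 200.7]
ee_rot: [[0.981, 0.192, -0.008], [0.192, -0.981, 0.004], [-0.007, -0.006, -1.0]]
contact_force: [-0.3, -0.8, -0.2]
width: 0.7
t 2.3667 tcp [478.5 224.1 200.7] F [-0.3 -0.8 -0.2] w 0.7 q [0.3  0.3  1.71 0.01 1.14 1.68]
[481.3, 218.3, 201] shift [ 1.7  6.2 -0.4] dist 6.0 rot [-0.3  0.4  0.2]
```

View pics/wrist2.png

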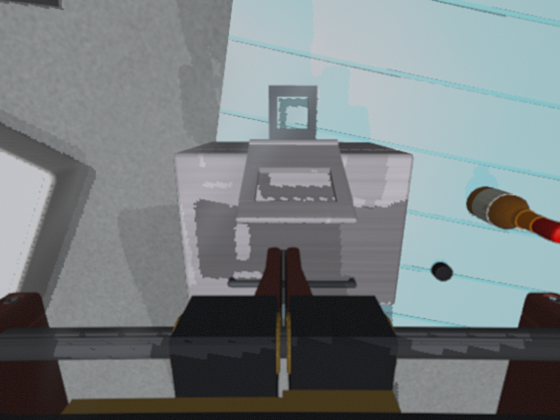

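View pics/scene2.png

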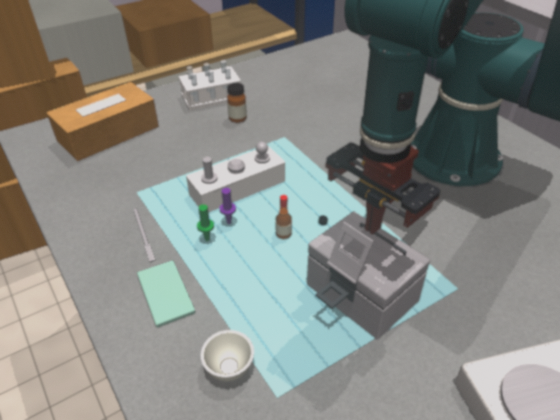

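The closed fingertips at wrist (283,255) sit behind the hasp end bar at (295,212), centred. Pushing forwards.

```bash
python3 -m jog '[{"x":8,"y":4,"z":0,"ax":0,"ay":0,"az":0,"hand":1},{"x":16,"y":4,"z":0,"ax":0,"ay":0,"az":0,"hand":1},{"x":23,"y":4,"z":0,"ax":0,"ay":0,"az":0,"hand":1},{"x":29,"y":4,"z":0,"ax":0,"ay":0,"az":0,"hand":1},{"x":35,"y":4,"z":0,"ax":0,"ay":0,"az":0,"hand":1},{"x":41,"y":4,"z":0,"ax":0,"ay":0,"az":0,"hand":1},{"x":46,"y":4,"z":0,"ax":0,"ay":0,"az":0,"hand":1},{"x":50,"y":4,"z":0,"ax":0,"ay":0,"az":0,"hand":1}]' 20
python3 - <<'E'
from d import go
go([481.3,218.3,201])
from rig import imaging
import cv2
import numpy as np
for n in ["scene","wrist"]:
    c=imaging.calibration(n);p,d=imaging.grab_frame(n)
    cv2.imwrite(f"pics/{n}3.png",p[:,:,::-1]); np.savez(f"pics/{n}3.npz",p=p,d=d,**{k:np.array(v) for k,v in c.items()})
E
```

```text
t: 3.13
eef_pos: [530.7, 230.0, 202.6]
ee_rot: [[0.982, 0.191, -0.004], [0.191, -0.982, 0.006], [-0.003, -0.006, -1.0]]
contact_force: [-0.1, 0.0, 0.4]
width: 0.4
t 3.1333 tcp [530.7 230.  202.6] F [-0.1  0.   0.4] w 0.4 q [0.29 0.36 1.6  0.01 1.18 1.66]
[481.3, 218.3, 201] shift [-50.8   2.1   1.7] dist 51.0 rot [-0.4  0.2  0.1]
```

View pics/scene3.png

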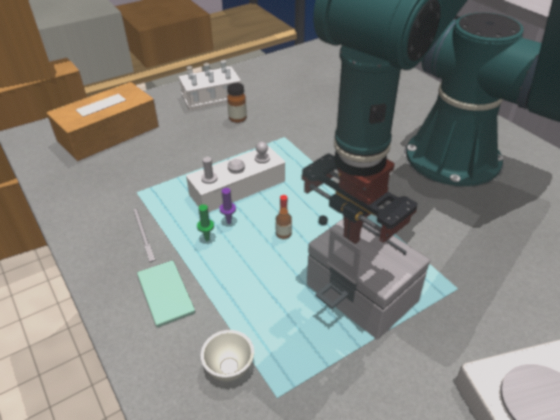

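View pics/wrist3.png

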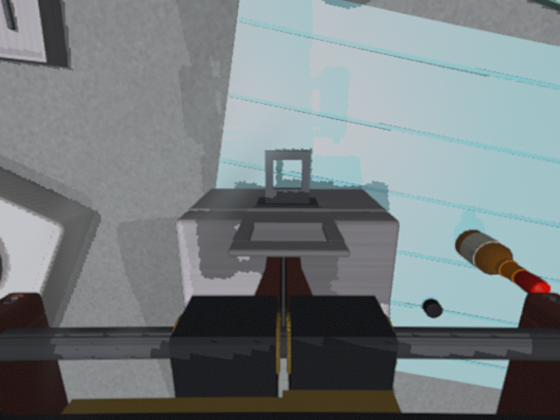

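The hasp is nearly upright, with the end bar at wrist (290,250) against the fingers. A little further will tip it over, then I retract back and up.

```bash
python3 -m jog '[{"x":6,"y":0,"z":0,"ax":0,"ay":0,"az":0,"hand":1},{"x":12,"y":0,"z":0,"ax":0,"ay":0,"az":0,"hand":1},{"x":17,"y":0,"z":0,"ax":0,"ay":0,"az":0,"hand":1},{"x":20,"y":0,"z":0,"ax":0,"ay":0,"az":0,"hand":1},{"x":20,"y":0,"z":0,"ax":0,"ay":0,"az":0,"hand":1},{"x":5,"y":0,"z":-5,"ax":0,"ay":0,"az":0,"hand":1},{"x":-15,"y":0,"z":-20,"ax":0,"ay":0,"az":0,"hand":1},{"x":-40,"y":0,"z":-40,"ax":0,"ay":0,"az":0,"hand":1},{"x":-60,"y":0,"z":-60,"ax":0,"ay":0,"az":0,"hand":0},{"x":-60,"y":0,"z":-60,"ax":0,"ay":0,"az":0,"hand":-1},{"x":-60,"y":0,"z":-60,"ax":0,"ay":0,"az":0,"hand":-1},{"x":-60,"y":0,"z":-60,"ax":0,"ay":0,"az":0,"hand":-1},{"x":-60,"y":0,"z":-60,"ax":0,"ay":0,"az":0,"hand":-1}]' 20
python3 - <<'E'
from d import go
go([481.3,218.3,201])
from rig import imaging
import cv2
import numpy as np
for n in ["scene","wrist"]:
    c=imaging.calibration(n);p,d=imaging.grab_frame(n)
    cv2.imwrite(f"pics/{n}4.png",p[:,:,::-1]); np.savez(f"pics/{n}4.npz",p=p,d=d,**{k:np.array(v) for k,v in c.items()})
from h import *
crop(load('pics/scene4.npz'),270,440,190,335,4.4,'pics/c5.png')
E
```

```text
t: 4.32
eef_pos: [472.6, 218.2, 261.8]
ee_rot: [[0.982, 0.191, -0.005], [0.191, -0.982, 0.005], [-0.004, -0.006, -1.0]]
contact_force: [0.4, -0.1, -0.3]
width: 30.2
t 4.3167 tcp [472.6 218.2 261.8] F [ 0.4 -0.1 -0.3] w 30.2 q [0.3  0.22 1.65 0.01 1.27 1.67]
[481.3, 218.3, 201] shift [ 8.8  2.  60.8] dist 61.0 rot [-0.3  0.2  0.1]
```

View pics/c5.png

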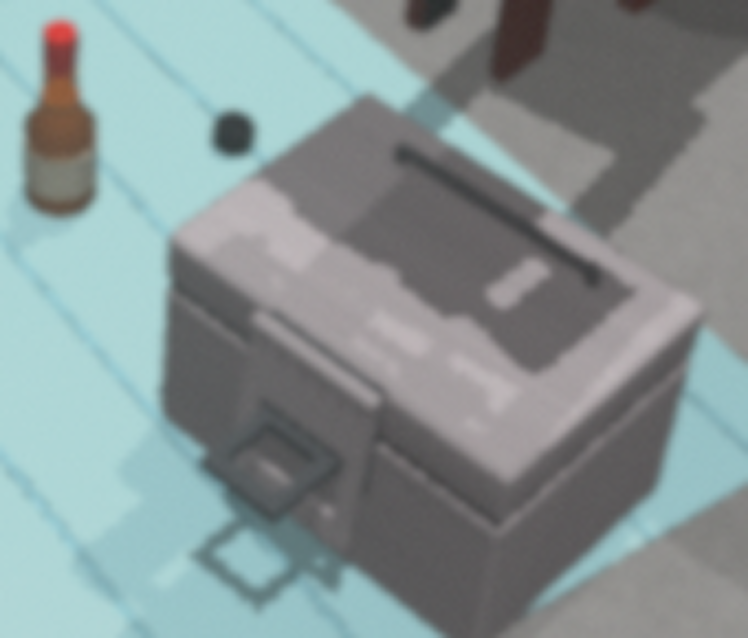

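View pics/wrist4.png

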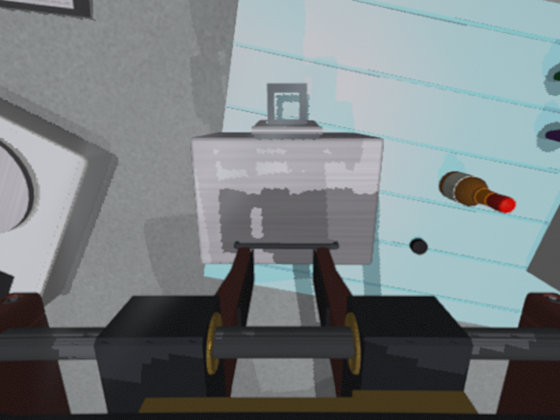

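The hasp hangs shut: in c5 the strap is flat on the front with the staple at (270,455) through it. Next, the eye in the wrist views.

Run:
```python
from h import *
a=load('pics/wrist4.npz');b=load('pics/wrist2.npz')
A=cv2.resize(a['p'][70:140,245:330,::-1],None,fx=6,fy=6,interpolation=cv2.INTER_CUBIC)
cv2.imwrite('pics/c6.png',A)
```

```text
(no output)
```

View pics/c6.png

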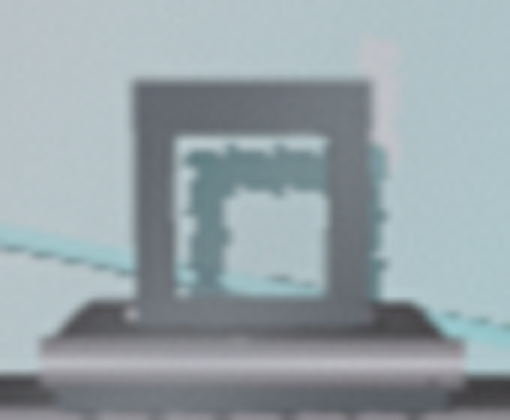

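Run:
```python
from h import *
np.set_printoptions(precision=1,suppress=True)
a=load('pics/wrist4.npz')
P=lambda x,y:atz(a,x/6+245-.4,y/6+70-.4,78)
ex=np.array([np.cos(.19),np.sin(.19),0])
print(a['origin'])
o=[P(133,80),P(372,80)]; n=[P(175,297),P(328,297)]
print(o,n,np.linalg.norm(o[0]-o[1]),np.linalg.norm(n[0]-n[1]))
d=o[0]-o[1];print('yaw',np.arctan2(-d[0],d[1]))
print('eye from outer',sum(o)/2-21*ex,'from near',sum(n)/2+13*ex)
w=load('pics/wrist1.npz')
crop(w,430,550,90,290,3.5,'pics/c7.png')
```

```text
[554.7 233.6 408. ]
[array([583.9, 258.1,  78. ]), array([591.5, 219.1,  78. ])] [array([551.5, 245. ,  78. ]), array([556.5, 219.1,  78. ])] 39.808954768412235 26.397103668281908
yaw 0.1917649652860979
eye from outer [567.1 234.6  78. ] from near [566.7 234.5  78. ]
```

View pics/c7.png

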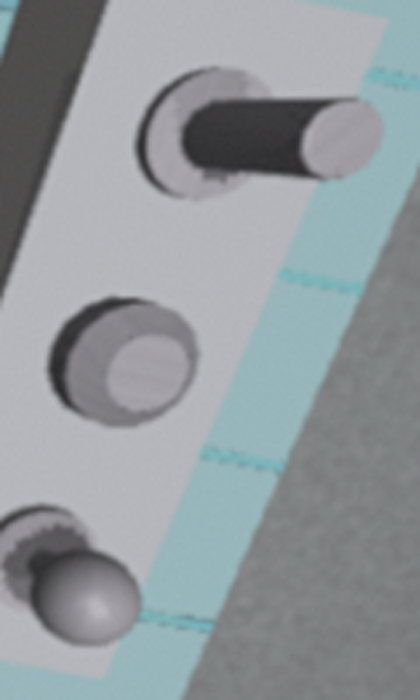

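Run:
```python
from h import *
np.set_printoptions(precision=1,suppress=True)
w=load('pics/wrist1.npz')
P=lambda x,y,z:atz(w,x/3.5+430-.4,y/3.5+90-.4,z)
print('pin top',P(342,139,116),'collar',P(204,133,66))
from d import go
go([560,-185,230],[590,-192,230])
```

```text
pin top [ 592.3 -193.3  116. ] collar [ 592.1 -191.2   66. ]
t 4.4167 tcp [472.5 218.2 261.6] F [ 0.4 -0.  -0.6] w 38.2 q [0.3 0.2 1.6 0.  1.3 1.7]
[560, -185, 230] shift [  9.2 412.7  29.1] dist 414.0 rot [-0.3  0.2  0.1]
[590, -192, 230] shift [ 37.3 425.3  28.9] dist 428.0 rot [-0.3  0.2  0.1]
```

```bash
python3 -m jog '[{"x":4,"y":38,"z":2,"ax":0,"ay":0,"az":0,"hand":-1},{"x":8,"y":76,"z":4,"ax":0,"ay":0,"az":0,"hand":-1},{"x":12,"y":114,"z":8,"ax":0,"ay":0,"az":0,"hand":-1},{"x":16,"y":152,"z":12,"ax":0,"ay":0,"az":0,"hand":-1},{"x":20,"y":190,"z":16,"ax":0,"ay":0,"az":0,"hand":-1},{"x":24,"y":228,"z":20,"ax":0,"ay":0,"az":0,"hand":-1},{"x":28,"y":266,"z":22,"ax":0,"ay":0,"az":0,"hand":-1},{"x":32,"y":304,"z":25,"ax":0,"ay":0,"az":0,"hand":-1},{"x":35,"y":342,"z":29,"ax":0,"ay":0,"az":0,"hand":-1},{"x":38,"y":380,"z":29,"ax":0,"ay":0,"az":0,"hand":-1},{"x":39,"y":410,"z":29,"ax":0,"ay":0,"az":0,"hand":-1},{"x":39,"y":425,"z":29,"ax":0,"ay":0,"az":0,"hand":-1},{"x":39,"y":425,"z":29,"ax":0,"ay":0,"az":0,"hand":-1},{"x":39,"y":425,"z":29,"ax":0,"ay":0,"az":0,"hand":-1}]' 20
python3 - <<'E'
from d import go
go([591.9,-192.2,230],[591.9,-192.2,130],[591.9,-192.2,92])
from rig import imaging
import cv2
import numpy as np
for n in ["wrist"]:
    c=imaging.calibration(n);p,d=imaging.grab_frame(n)
    cv2.imwrite(f"pics/{n}5.png",p[:,:,::-1]); np.savez(f"pics/{n}5.npz",p=p,d=d,**{k:np.array(v) for k,v in c.items()})
E
```

```text
t: 5.58
eef_pos: [591.3, -191.3, 228.9]
ee_rot: [[0.982, 0.189, -0.007], [0.189, -0.982, 0.007], [-0.006, -0.008, -1.0]]
contact_force: [-0.1, 0.2, 0.5]
width: 87.7
t 5.5833 tcp [ 591.3 -191.3  228.9] F [-0.1  0.2  0.5] w 87.7 q [-0.43  0.4   1.47  0.    1.28  0.95]
[591.9, -192.2, 230] shift [ 0.4  1.  -1.1] dist 2.0 rot [-0.4  0.3  0. ]
[591.9, -192.2, 130] shift [ 1.   1.7 98.9] dist 99.0 rot [-0.4  0.3  0. ]
[591.9, -192.2, 92] shift [  1.2   2.  136.9] dist 137.0 rot [-0.4  0.3  0. ]
```

View pics/wrist5.png

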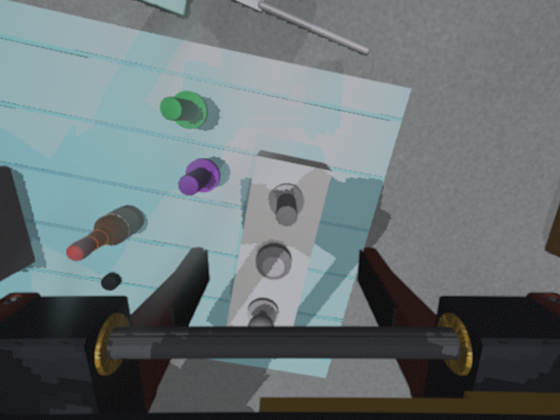

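Run:
```python
from h import *
np.set_printoptions(precision=1,suppress=True)
w=load('pics/wrist5.npz');t=load('pics/top0.npz')
print('purple',dep(t,326,179),dep(w,189,185),'green',dep(t,316,147))
print('pin top',atz(w,286,215,116),dep(w,286,215),'collar',atz(w,285,203,66))
```

```text
purple [589.6 -94.9  94.6] [598.  -99.5  97.8] green [655.1 -76.1  95.6]
pin top [ 592.3 -192.6  116. ] [ 592.9 -192.4  117.9] collar [ 589.5 -192.1   66. ]
```

Wrist view: the pin top at (286,215) is centred between the open fingers, at (592.2,-192.5), matching the other views. The purple one, 95 mm off, clears the left finger. Descending.

```bash
python3 -m jog '[{"x":0.5,"y":1,"z":30,"ax":-0.4,"ay":0.3,"az":0,"hand":-1},{"x":1,"y":1.5,"z":60,"ax":-0.4,"ay":0.3,"az":0,"hand":-1},{"x":1,"y":1.7,"z":90,"ax":-0.4,"ay":0.3,"az":0,"hand":-1},{"x":1.2,"y":2,"z":115,"ax":-0.4,"ay":0.3,"az":0,"hand":-1},{"x":1.2,"y":2,"z":130,"ax":-0.4,"ay":0.3,"az":0,"hand":-1},{"x":1.2,"y":2,"z":137,"ax":-0.4,"ay":0.3,"az":0,"hand":-1},{"x":1.2,"y":2,"z":137,"ax":-0.4,"ay":0.3,"az":0,"hand":-1},{"x":1.2,"y":2,"z":137,"ax":-0.4,"ay":0.3,"az":0,"hand":-1}]' 25
python3 - <<'E'
from d import go
go([591.9,-192.2,92])
from rig import imaging
import cv2
import numpy as np
for n in ["wrist"]:
    c=imaging.calibration(n);p,d=imaging.grab_frame(n)
    cv2.imwrite(f"pics/{n}6.png",p[:,:,::-1]); np.savez(f"pics/{n}6.npz",p=p,d=d,**{k:np.array(v) for k,v in c.items()})
E
```

```text
t: 6.3
eef_pos: [591.9, -190.1, 92.7]
ee_rot: [[0.981, 0.192, -0.0], [0.192, -0.981, 0.001], [-0.0, -0.001, -1.0]]
contact_force: [-0.2, 0.2, -0.3]
width: 87.9
t 6.3 tcp [ 591.9 -190.1   92.7] F [-0.2  0.2 -0.3] w 87.9 q [-0.42  0.55  1.61  0.    0.99  0.96]
[591.9, -192.2, 92] shift [-0.4  2.1  0.7] dist 2.0 rot [-0.1  0.   0.2]
```

View pics/wrist6.png

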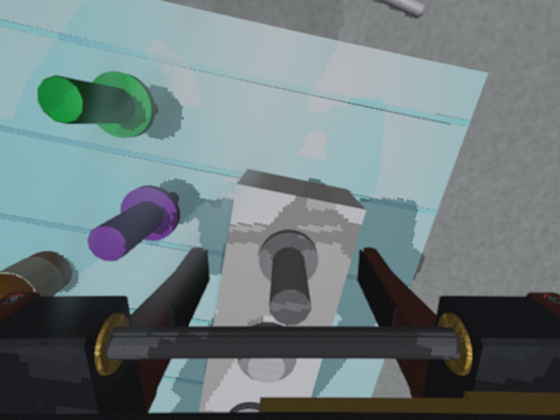

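Run:
```python
from h import *
np.set_printoptions(precision=1,suppress=True)
w=load('pics/wrist6.npz')
print('pin top',atz(w,289.5,304,116),'collar',atz(w,288.5,255,66))
crop(w,240,340,215,340,5,'pics/c8.png')
```

```text
pin top [ 593.1 -192.6  116. ] collar [ 594.9 -192.6   66. ]
```

View pics/c8.png

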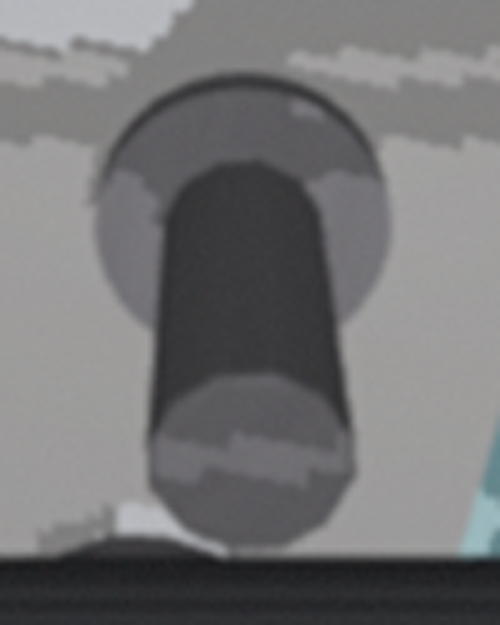

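```bash
python3 -m jog '[{"x":0,"y":2,"z":0.5,"ax":0,"ay":0,"az":0,"hand":-0.5},{"x":0,"y":2,"z":0.5,"ax":0,"ay":0,"az":0,"hand":0.3},{"x":0,"y":2,"z":0.5,"ax":0,"ay":0,"az":0,"hand":0.5},{"x":0,"y":2,"z":0.5,"ax":0,"ay":0,"az":0,"hand":1},{"x":0,"y":2,"z":0.5,"ax":0,"ay":0,"az":0,"hand":1},{"x":0,"y":2,"z":0.5,"ax":0,"ay":0,"az":0,"hand":1},{"x":0,"y":2,"z":0.5,"ax":0,"ay":0,"az":0,"hand":1},{"x":0,"y":2,"z":0.5,"ax":0,"ay":0,"az":0,"hand":1},{"x":0,"y":2,"z":0.5,"ax":0,"ay":0,"az":0,"hand":1},{"x":0,"y":2,"z":0.5,"ax":0,"ay":0,"az":0,"hand":1}]' 25; python3 -m jog '[{"x":0,"y":0,"z":-8,"ax":0,"ay":0,"az":0,"hand":1},{"x":0,"y":0,"z":-16,"ax":0,"ay":0,"az":0,"hand":1},{"x":0,"y":0,"z":-24,"ax":0,"ay":0,"az":0,"hand":1},{"x":0,"y":0,"z":-36,"ax":0,"ay":0,"az":0,"hand":1},{"x":0,"y":0,"z":-50,"ax":0,"ay":0,"az":0,"hand":1},{"x":0,"y":0,"z":-70,"ax":0,"ay":0,"az":0,"hand":1},{"x":0,"y":0,"z":-90,"ax":0,"ay":0,"az":0,"hand":1},{"x":0,"y":0,"z":-90,"ax":0,"ay":0,"az":0,"hand":1}]' 25
python3 - <<'E'
from d import go
go([566.8,234.5,182])
from rig import imaging
import cv2
import numpy as np
for n in ["wrist","scene"]:
    c=imaging.calibration(n);p,d=imaging.grab_frame(n)
    cv2.imwrite(f"pics/{n}7.png",p[:,:,::-1]); np.savez(f"pics/{n}7.npz",p=p,d=d,**{k:np.array(v) for k,v in c.items()})
E
```

```text
t: 7.18
eef_pos: [592.8, -192.6, 92.8]
ee_rot: [[0.982, 0.191, 0.001], [0.191, -0.982, 0.0], [0.001, -0.0, -1.0]]
contact_force: [-0.6, 0.7, -0.5]
width: 24.6
t: 7.85
eef_pos: [595.5, -193.7, 188.0]
ee_rot: [[0.981, 0.191, 0.008], [0.191, -0.982, -0.003], [0.008, 0.005, -1.0]]
contact_force: [0.4, -1.0, -1.5]
width: 19.7
t 7.85 tcp [ 595.5 -193.7  188. ] F [ 0.4 -1.  -1.5] w 19.7 q [-0.43  0.44  1.52  0.    1.18  0.95]
[566.8, 234.5, 182] shift [  53.8 -425.8    4.4] dist 429.0 rot [ 0.3 -0.4  0.1]
```

View pics/wrist7.png

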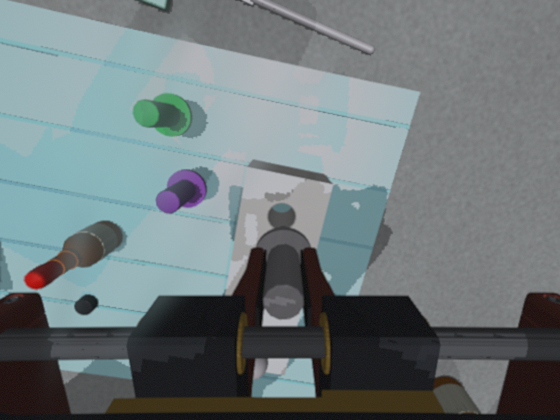

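View pics/scene7.png

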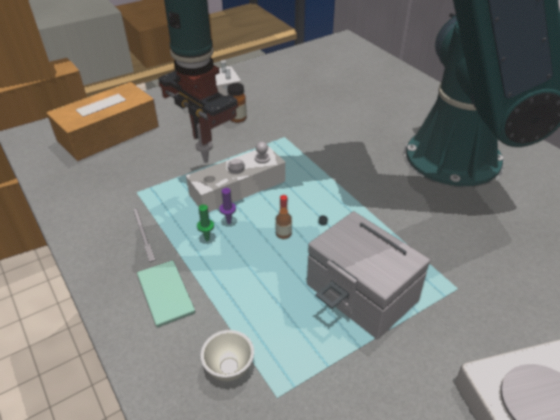

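```bash
python3 -m jog '[{"x":5,"y":-30,"z":-8,"ax":0.3,"ay":-0.4,"az":0,"hand":1},{"x":10,"y":-65,"z":-14,"ax":0.3,"ay":-0.4,"az":0,"hand":1},{"x":15,"y":-100,"z":-14,"ax":0.3,"ay":-0.4,"az":0,"hand":1},{"x":20,"y":-138,"z":-14,"ax":0.3,"ay":-0.4,"az":0,"hand":1},{"x":25,"y":-176,"z":-14,"ax":0.3,"ay":-0.4,"az":0,"hand":1},{"x":29,"y":-214,"z":-14,"ax":0.3,"ay":-0.4,"az":0,"hand":1},{"x":33,"y":-252,"z":-14,"ax":0.3,"ay":-0.4,"az":0,"hand":1},{"x":37,"y":-290,"z":-14,"ax":0.3,"ay":-0.4,"az":0,"hand":1},{"x":41,"y":-328,"z":-14,"ax":0.3,"ay":-0.4,"az":0,"hand":1},{"x":45,"y":-362,"z":-14,"ax":0.3,"ay":-0.4,"az":0,"hand":1},{"x":49,"y":-392,"z":-14,"ax":0.3,"ay":-0.4,"az":0,"hand":1},{"x":52,"y":-414,"z":-14,"ax":0.3,"ay":-0.4,"az":0,"hand":1},{"x":53.8,"y":-425.8,"z":-14,"ax":0.3,"ay":-0.4,"az":0,"hand":1},{"x":53.8,"y":-425.8,"z":-14,"ax":0.3,"ay":-0.4,"az":0,"hand":1},{"x":53.8,"y":-425.8,"z":-14,"ax":0.3,"ay":-0.4,"az":0,"hand":1}]' 30
python3 - <<'E'
from d import go
go([566.8,234.5,182])
from rig import imaging
import cv2
import numpy as np
for n in ["wrist","scene","top"]:
    c=imaging.calibration(n);p,d=imaging.grab_frame(n)
    cv2.imwrite(f"pics/{n}8.png",p[:,:,::-1]); np.savez(f"pics/{n}8.npz",p=p,d=d,**{k:np.array(v) for k,v in c.items()})
from h import *
w=load('pics/wrist8.npz');crop(w,215,355,155,340,3.2,'pics/c9.png')
crop(load('pics/scene8.npz'),270,400,190,335,4,'pics/c10.png')
E
```

```text
t: 9.2
eef_pos: [564.1, 234.9, 196.6]
ee_rot: [[0.981, 0.192, -0.006], [0.193, -0.981, 0.002], [-0.005, -0.003, -1.0]]
contact_force: [-0.6, -0.2, -0.7]
width: 19.5
t 9.2 tcp [564.1 234.9 196.6] F [-0.6 -0.2 -0.7] w 19.5 q [0.28 0.42 1.53 0.   1.2  1.66]
[566.8, 234.5, 182] shift [ 2.6  0.9 14.6] dist 15.0 rot [-0.2  0.3  0.2]
```

View pics/c9.png

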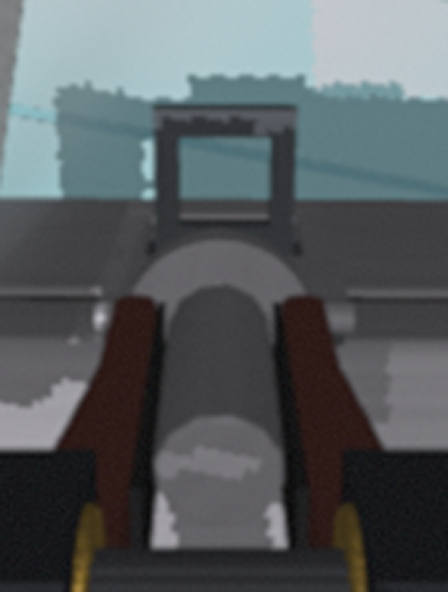

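View pics/c10.png

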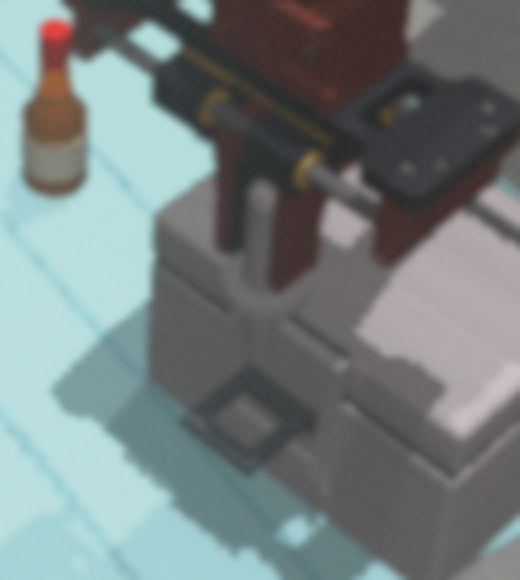

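Run:
```python
from h import *
np.set_printoptions(precision=1,suppress=True)
w=load('pics/wrist8.npz');s=load('pics/scene8.npz')
Q=lambda a,b:(a/3.2+215-.4,b/3.2+155-.4)
print('top depth',dep(w,*Q(221,480),w=3),'z from width',w['fx']*20/(132/3.2))
for z in (216,220,224): print(z,atz(w,*Q(221,480),z))
# collar: edge width
print('collar rim pts',dep(w,*Q(220,262)),dep(w,*Q(160,275)))
# eye again: outer plate edge & near edge
P=lambda a,b:atz(w,*Q(a,b),78)
ex=np.array([np.cos(.19),np.sin(.19),0])
print('eye',(P(155,107)+P(298,107))/2-21*ex,(P(178,218)+P(272,218))/2+13*ex)
S=lambda a,b:(a/4+270-.4,b/4+190-.4)
print('scene: grip near top',dep(s,*S(262,195)),'collar',dep(s,*S(262,297)))
t=load('pics/top8.npz'); crop(t,110,240,150,270,6,'pics/c11.png')
```

```text
top depth [563.3 234.6 217.9] z from width 147.2321649672273
216 [562.  234.4 216. ]
220 [564.7 234.9 220. ]
224 [567.3 235.4 224. ]
collar rim pts [577.6 237.7 167.6] [572.8 248.7 168. ]
eye [567.5 234.3  78. ] [568.8 234.7  78. ]
scene: grip near top [566.8 232.6 215.4] collar [570.5 242.6 166.2]
```

View pics/c11.png

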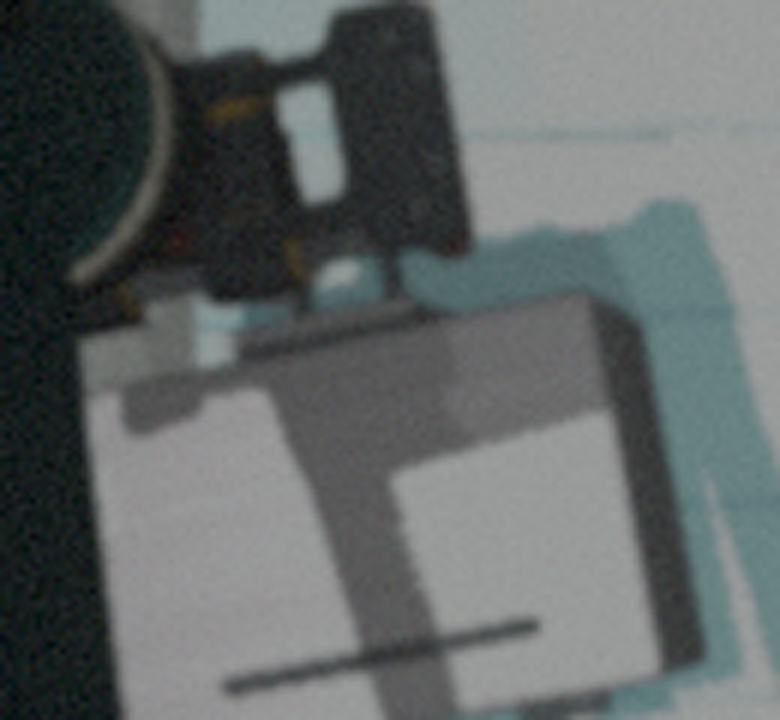

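```bash
python3 -m jog '[{"x":3,"y":1,"z":6,"ax":-0.2,"ay":0.3,"az":0,"hand":1},{"x":3.4,"y":1,"z":14,"ax":-0.2,"ay":0.3,"az":0,"hand":1},{"x":3.4,"y":1,"z":22,"ax":-0.2,"ay":0.3,"az":0,"hand":1},{"x":3.4,"y":1,"z":28,"ax":-0.2,"ay":0.3,"az":0,"hand":1},{"x":3.4,"y":1,"z":32,"ax":-0.2,"ay":0.3,"az":0,"hand":1},{"x":3.4,"y":1,"z":33,"ax":-0.2,"ay":0.3,"az":0,"hand":1},{"x":3.4,"y":1,"z":33,"ax":-0.2,"ay":0.3,"az":0,"hand":1}]' 30
python3 - <<'E'
from d import go
go([567.8,234.6,112.6])
from rig import imaging
import cv2
import numpy as np
for n in ["wrist","scene"]:
    c=imaging.calibration(n);p,d=imaging.grab_frame(n)
    np.savez(f"pics/{n}9.npz",p=p,d=d,**{k:np.array(v) for k,v in c.items()})
from h import *
w=load('pics/wrist9.npz');crop(w,215,355,155,340,3.2,'pics/c12.png')
crop(load('pics/scene9.npz'),285,375,230,330,6,'pics/c13.png')
E
```

```text
t: 9.93
eef_pos: [567.8, 233.4, 163.6]
ee_rot: [[0.982, 0.19, -0.0], [0.19, -0.982, -0.0], [-0.0, 0.0, -1.0]]
contact_force: [-0.3, 0.0, -2.0]
width: 19.6
t 9.9333 tcp [567.8 233.4 163.6] F [-0.3  0.  -2. ] w 19.6 q [ 0.28  0.45  1.56 -0.    1.13  1.66]
[567.8, 234.6, 112.6] shift [ 0.3 -1.2 51. ] dist 51.0 rot [0.  0.  0.1]
```

View pics/c12.png

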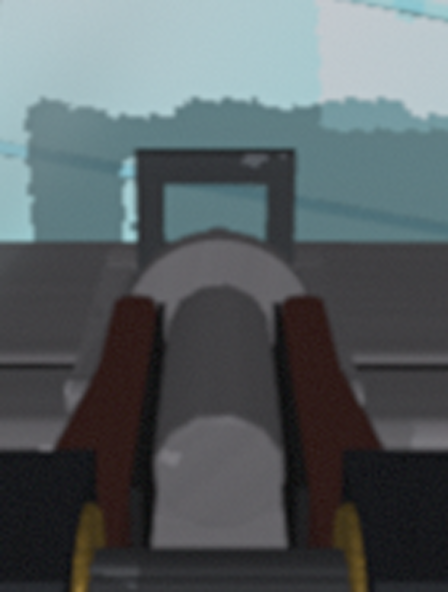

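View pics/c13.png

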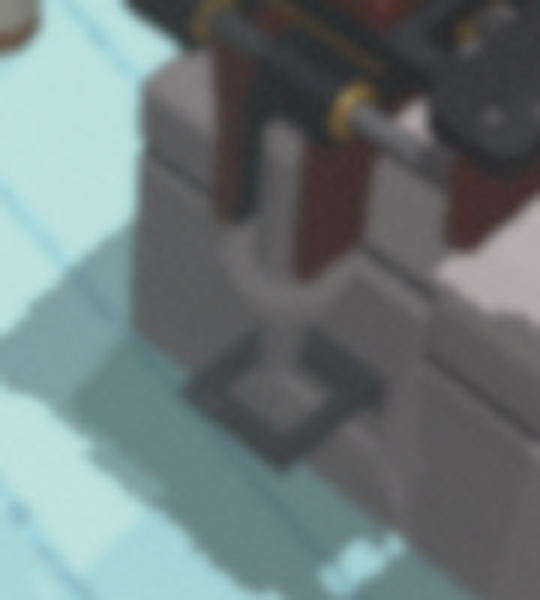

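```bash
python3 -m jog '[{"x":0.3,"y":-1,"z":6,"ax":0,"ay":0,"az":0,"hand":1},{"x":0.3,"y":-1.2,"z":12,"ax":0,"ay":0,"az":0,"hand":1},{"x":0.3,"y":-1.2,"z":18,"ax":0,"ay":0,"az":0,"hand":1},{"x":0.3,"y":-1.2,"z":24,"ax":0,"ay":0,"az":0,"hand":1},{"x":0.3,"y":-1.2,"z":28,"ax":0,"ay":0,"az":0,"hand":1},{"x":0.3,"y":-1.2,"z":28,"ax":0,"ay":0,"az":0,"hand":1}]' 30
python3 - <<'E'
from d import go
go([567.8,234.6,112.6])
from rig import imaging
import cv2
import numpy as np
for n in ["wrist","scene"]:
    c=imaging.calibration(n);p,d=imaging.grab_frame(n)
    np.savez(f"pics/{n}10.npz",p=p,d=d,**{k:np.array(v) for k,v in c.items()})
from h import *
w=load('pics/wrist10.npz');crop(w,215,355,155,340,3.2,'pics/c14.png')
crop(load('pics/scene10.npz'),285,375,230,330,6,'pics/c15.png')
E
```

```text
t: 10.53
eef_pos: [567.5, 234.6, 134.9]
ee_rot: [[0.982, 0.19, -0.001], [0.19, -0.982, -0.001], [-0.001, 0.001, -1.0]]
contact_force: [-0.7, 0.3, -1.2]
width: 19.6
t 10.5333 tcp [567.5 234.6 134.9] F [-0.7  0.3 -1.2] w 19.6 q [ 0.28  0.49  1.59 -0.    1.07  1.66]
[567.8, 234.6, 112.6] shift [ 0.4  0.  22.3] dist 22.0 rot [0.  0.1 0.1]
```

View pics/c14.png

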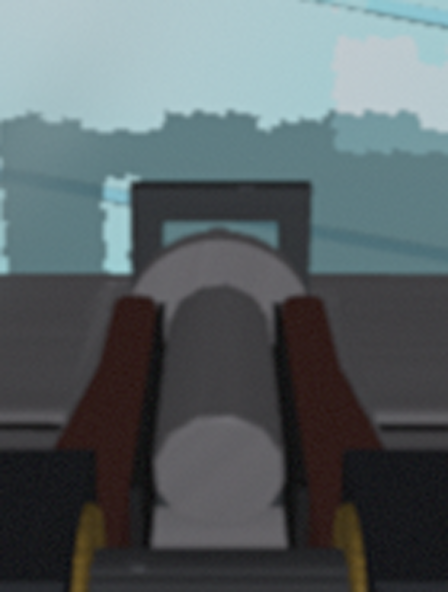

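View pics/c15.png

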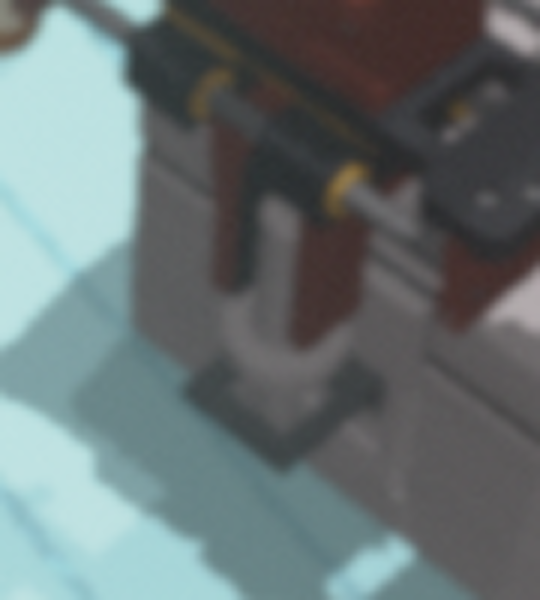

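The shaft is entering the eye without contact and appears centred. Continuing down slowly.

```bash
python3 -m jog '[{"x":0.2,"y":0,"z":5,"ax":0,"ay":0,"az":0,"hand":1},{"x":0.2,"y":0,"z":9,"ax":0,"ay":0,"az":0,"hand":1},{"x":0.2,"y":0,"z":13,"ax":0,"ay":0,"az":0,"hand":1},{"x":0.2,"y":0,"z":16,"ax":0,"ay":0,"az":0,"hand":1},{"x":0.2,"y":0,"z":17,"ax":0,"ay":0,"az":0,"hand":1},{"x":0.2,"y":0,"z":17,"ax":0,"ay":0,"az":0,"hand":1}]' 30;python3 -c "
from d import go
go([567.5,234.6,112.6])"
```

```text
t: 11.13
eef_pos: [568.1, 234.7, 118.6]
ee_rot: [[0.982, 0.19, -0.0], [0.19, -0.982, -0.001], [-0.0, 0.0, -1.0]]
contact_force: [0.7, 0.6, -1.7]
width: 19.2
t 11.1333 tcp [568.1 234.7 118.6] F [ 0.7  0.6 -1.7] w 19.2 q [ 0.28  0.51  1.6  -0.    1.03  1.66]
[567.5, 234.6, 112.6] shift [-0.6 -0.   6. ] dist 6.0 rot [0.  0.  0.1]
```

```bash
python3 -m jog '[{"x":-0.3,"y":0,"z":2,"ax":0,"ay":0,"az":0,"hand":1},{"x":-0.3,"y":0,"z":3,"ax":0,"ay":0,"az":0,"hand":1},{"x":-0.3,"y":0,"z":4,"ax":0,"ay":0,"az":0,"hand":1},{"x":-0.3,"y":0,"z":5,"ax":0,"ay":0,"az":0,"hand":1},{"x":-0.3,"y":0,"z":5,"ax":0,"ay":0,"az":0,"hand":1}]' 30
python3 - <<'E'
from d import go
go([567.8,234.6,112.6])
from rig import imaging
import cv2
import numpy as np
for n in ["wrist","scene"]:
    c=imaging.calibration(n);p,d=imaging.grab_frame(n)
    np.savez(f"pics/{n}11.npz",p=p,d=d,**{k:np.array(v) for k,v in c.items()})
from h import *
w=load('pics/wrist11.npz');crop(w,215,355,155,340,3.2,'pics/c16.png')
crop(load('pics/scene11.npz'),285,375,230,330,6,'pics/c17.png')
E
```

```text
t: 11.55
eef_pos: [567.9, 234.7, 114.2]
ee_rot: [[0.982, 0.19, 0.0], [0.19, -0.982, -0.0], [-0.0, 0.0, -1.0]]
contact_force: [-1.5, -0.7, 3.5]
width: 19.4
t 11.55 tcp [567.9 234.7 114.2] F [-1.5 -0.7  3.5] w 19.4 q [ 0.28  0.51  1.61 -0.    1.02  1.66]
[567.8, 234.6, 112.6] shift [-0.1  0.   1.6] dist 2.0 rot [0.  0.  0.1]
```

View pics/c17.png

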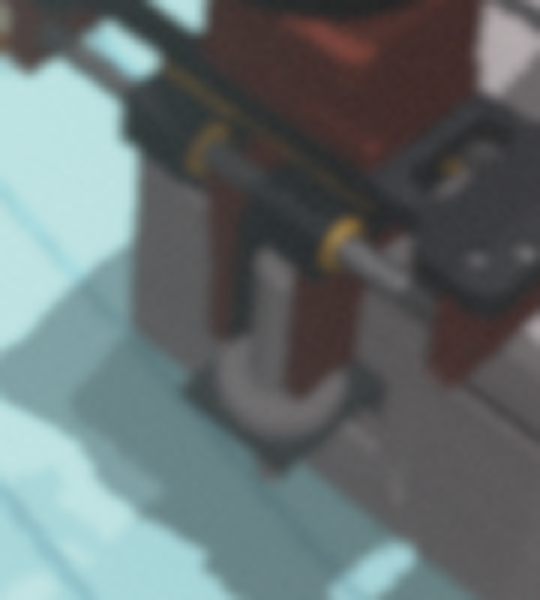

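The collar covers the eye and rests on the staple, with about 3.5 N upward and tip showing below at (272,470). Releasing and lifting.

```bash
python3 -m jog '[{"x":0,"y":0,"z":0.3,"ax":0,"ay":0,"az":0,"hand":1},{"x":0,"y":0,"z":0,"ax":0,"ay":0,"az":0,"hand":0.4},{"x":0,"y":0,"z":0,"ax":0,"ay":0,"az":0,"hand":0.2},{"x":0,"y":0,"z":0,"ax":0,"ay":0,"az":0,"hand":0.2},{"x":0,"y":0,"z":0,"ax":0,"ay":0,"az":0,"hand":0.1},{"x":0,"y":0,"z":0,"ax":0,"ay":0,"az":0,"hand":0},{"x":0,"y":0,"z":0,"ax":0,"ay":0,"az":0,"hand":0}]' 20
python3 -m jog '[{"x":0,"y":0,"z":-10,"ax":0,"ay":0,"az":0,"hand":0},{"x":0,"y":0,"z":-25,"ax":0,"ay":0,"az":0,"hand":0},{"x":0,"y":0,"z":-45,"ax":0,"ay":0,"az":0,"hand":0},{"x":0,"y":0,"z":-70,"ax":0,"ay":0,"az":0,"hand":0},{"x":0,"y":0,"z":-100,"ax":0,"ay":0,"az":0,"hand":0},{"x":-30,"y":0,"z":-125,"ax":0,"ay":0,"az":0,"hand":0},{"x":-60,"y":0,"z":-140,"ax":0,"ay":0,"az":0,"hand":0},{"x":-60,"y":0,"z":-140,"ax":0,"ay":0,"az":0,"hand":0},{"x":-60,"y":0,"z":-140,"ax":0,"ay":0,"az":0,"hand":0},{"x":-60,"y":0,"z":-140,"ax":0,"ay":0,"az":0,"hand":0}]' 20
python3 - <<'E'
from d import go
go([567.8,234.6,112.6])
from rig import imaging
import cv2
import numpy as np
for n in ["wrist","scene","top"]:
    c=imaging.calibration(n);p,d=imaging.grab_frame(n)
    cv2.imwrite(f"pics/{n}12.png",p[:,:,::-1]); np.savez(f"pics/{n}12.npz",p=p,d=d,**{k:np.array(v) for k,v in c.items()})
from h import *
crop(load('pics/wrist12.npz'),190,370,60,210,4,'pics/c18.png')
crop(load('pics/scene12.npz'),285,405,220,335,5,'pics/c19.png')
E
```

```text
t: 12.23
eef_pos: [567.9, 234.7, 114.1]
ee_rot: [[0.982, 0.19, -0.0], [0.19, -0.982, -0.001], [-0.0, 0.0, -1.0]]
contact_force: [0.3, 0.4, -0.5]
width: 43.5
t: 13.07
eef_pos: [509.5, 223.4, 254.6]
ee_rot: [[0.982, 0.19, 0.001], [0.19, -0.982, -0.0], [0.001, 0.0, -1.0]]
contact_force: [-0.3, -0.5, -0.1]
width: 43.9
t 13.0667 tcp [509.5 223.4 254.6] F [-0.3 -0.5 -0.1] w 43.9 q [ 0.29  0.28  1.59 -0.    1.27  1.67]
[567.8, 234.6, 112.6] shift [5.920e+01 1.000e-01 1.421e+02] dist 154.0 rot [ 0.  -0.1  0.1]
```

View pics/c18.png

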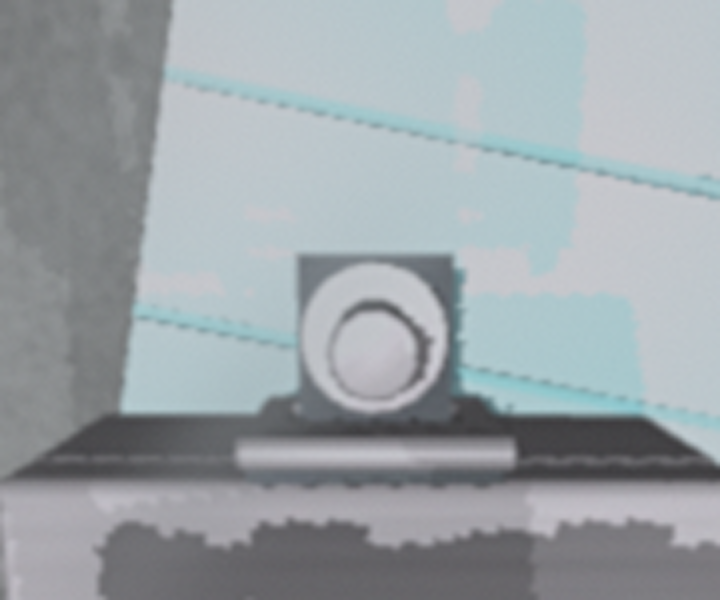

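View pics/c19.png

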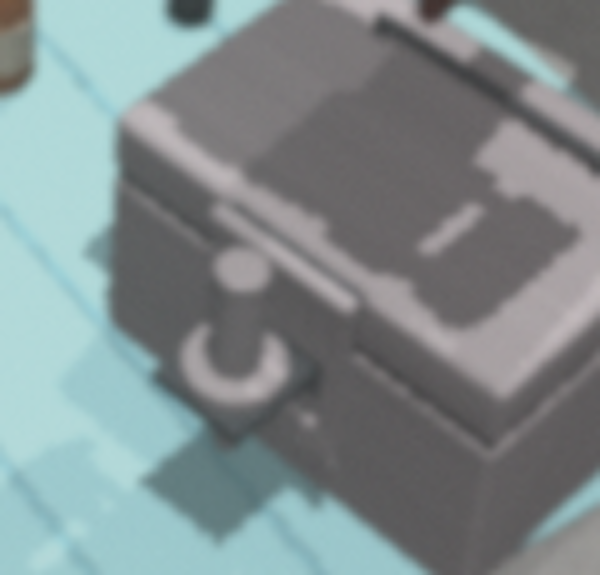

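Run:
```python
from h import *
np.set_printoptions(precision=1,suppress=True)
w=load('pics/wrist12.npz');s=load('pics/scene12.npz')
Q=lambda a,b:(a/4+190-.4,b/4+60-.4)
S=lambda a,b:(a/5+285-.4,b/5+220-.4)
print('top z expected 134:',dep(w,*Q(373,355)),atz(w,*Q(373,355),134),'scene',dep(s,*S(243,270)),atz(s,*S(243,270),134))
ex=np.array([np.cos(.19),np.sin(.19),0])
print('collar top 84',atz(w,*Q(374,337),84),dep(w,*Q(374,285)),'eye',(atz(w,*Q(298,254),78)+atz(w,*Q(453,254),78))/2-21*ex)
print('hasp front depth',dep(s,*S(330,430)),dep(s,*S(320,380)))
```

```text
top z expected 134: [567.9 235.3 135.9] [567.8 235.3 134. ] scene [568.  237.3 135. ] [567.4 236.7 134. ]
collar top 84 [567.9 235.1  84. ] [580.5 237.6  85.5] eye [567.1 234.6  78. ]
hasp front depth [540.6 260.6  53.6] [539.  250.8  70.3]
```

```bash
python3 -c "
from rig import ticket,status
s=status.read_state();print(s['t'],s['contact_force'],s['dq'])
print(ticket.sign_off())"
```

```text
13.2167 [-0.41932827  0.78082901 -0.5556843 ] [-2.40524807e-04  5.49437196e-03  1.91752960e-03 -1.27833641e-06
  1.76358981e-03  7.63727898e-04]
the job is handed in; nothing more can be done
None
```

I swung the hasp over with the closed fingertips until it fell shut. Then I took the grey tall-grip pin from the rack, lowered it through the staple's eye until the collar touched (about 3.5 N), released it and backed away. I handed the job in at t = 13.2 s; no verdict is reported.

**Pin position:** in the last wrist view the grip top is at (567.9, 235.3) and the collar at (567.9, 235.1), against the eye at (567.1, 234.6). That is about 1 mm off the axis and upright.

**Pin height:** the top read z = 135–136, against 134 expected with the collar seated, so the grip centre is 30–32 mm above the staple.

**Hasp:** its front face is about 21–24 mm behind the eye, which matches shut.

**Robot:** the gripper was clear of everything, with the contact reading at noise level (under 1 N).

**What disagreed:**
- The first scene and top pictures put the eye at x of about 565, against 567 from the wrist camera. I used the wrist value, and the pin went in freely.
- The scene camera reads the pin's y about 2 mm higher than the wrist camera does, which is within the calibration error.
- When I lifted the pin, the fingers were still closing (24.6 mm, then 19.7 mm), so it slipped 1–2 mm in the grip. I measured this and allowed for it before inserting.

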